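Empty the catch tray, draw the sagging gate bolt and hold the gate ajar

TASK

First lift the pale grey carton of finished parts out of the catch tray and set it down upright inside the blue tote, flat on its floor. Then take the red-capped bolt knob of the yellow gate, lift the sagging bolt so its hooked nose clears the bent-up lip of the keeper, draw the bolt fully back and swing the gate toward you until its free edge stands about 80 mm open. The closer spring pulls the gate shut, so finish while still holding the knob, keeping the gate still and ajar with the bolt drawn; leave the caliper, the bearing and the loose bolt standing behind the tote where they are.

Things in the scene. Friction and masses are not known exactly. Their poses are not given: they have to be found in the camera images.
- guard: fixed grey outfeed guard, 220 x 300 mm, 130 mm high: green stiles, yellow gate between them. Origin at bench level, middle of the gate line; -x faces the robot, y left. The catch tray is its base in front of the gate, x -190 to 0 mm, floor 6 mm and rim 22 mm above the bench. Steel keeper on the right stile (y -114 to -148 mm), its lip bent up
- carton: pale grey carton 60 x 90 x 60 mm (x, y, z), about 0.18 kg, standing loose in the catch tray; origin at the centre of its underside. Grasp across the 60 mm side
- tote: blue open box fixed on the bench, 138 x 158 mm outside (x, y), 55 mm high, walls and floor 4 mm; origin at the centre of its underside. It stands behind the fixed bench vice, which rises 270 mm above the bench; left of the tote and behind the guard a shelf board overhangs at 500 mm
- knob: upright round steel post on the bolt, 14 mm across, red cap 19 mm across. Origin on its axis at grip height: 150 mm above the bench while the bolt sags, 19 mm below the cap's top; all else round it stays below 131 mm. Gate shut and bolt home: at x -20, y -50 mm in the guard's frame
- bolt_draw (a joint): how far the bolt is drawn, m, along the gate from the keeper toward the hinge (+y of the guard while shut): 0 home, 0.045 fully back. The hooked nose catches on the keeper's lip after 6 mm unless lifted; clear of the keeper from 0.030 on. About 1.5 N of friction, stays where left
- bolt_lift (a joint): how far the bolt is lifted in its tall worn guides, m: 0 sagged (falls back by its weight, 0.26 kg with the knob), 0.020 at most. The nose clears the lip from 0.012 on; once past the lip the bolt may drop again
- gate (a joint): gate angle, rad: 0 shut, grows as the free (right) edge swings toward -x of the guard; 1.2 at most. Cannot open more than a trace while the bolt is in the keeper. A closer spring shuts it with 0.15 N m at 0, growing by 0.5 N m per rad (about 3 N at the knob)
- gate_hinge (a point): point on the gate's upright hinge line, at the left end of the gate, 115 mm above the bench; the guard's frame has the line at x 0, y +110 mm
- gate_edge (a point): top of the gate's free right edge, 213 mm from the hinge line, 116 mm above the bench; 0.38 rad of gate angle opens it 80 mm
- caliper: bystander: steel caliper 75 x 190 x 9 mm lying on the bench at the far left; origin at the centre of its underside
- bearing: bystander: ball bearing, 35 mm across, 11 mm high, lying on the bench behind the tote; origin at the centre of its underside
- hex_bolt: bystander: loose hex-head bolt, 24 mm across the head, 63 mm high, standing head down on the bench behind the tote; origin at the centre of its underside
- keeper: steel keeper on the right stile, held in its socket: an upright U strap 34 mm wide (y), its lip at the mouth bent up, 10 mm thick, its edge 81 mm above the bench; its origin and axes coincide with the guard's

How it is judged:
By the outcome, as a careful person would: the job done as asked, in the order asked, and still so for the second after the job is handed in, while the arm keeps its last pose, push and grip.
It also fails if it takes over 64 s, if anything falls off the work surface, if the arm or the gripper's body presses on something with over 40 N, if the wrist force passes 120 N, or if a joint passes its speed limit or range.

ROBOT

A 6-joint arm with a two-finger parallel gripper is mounted at the origin on a cart in front of the work surface, level with it; the furniture and walls round the work are solid. World frame = base frame: x ahead of the robot, y to its left, z up, the work surface at z = 0. Lengths are in m, angles in degrees, forces in N, time in s.
With the tool pointing down it reaches from about 0.275 to 0.725 m from the base axis. Payload 5.6 kg.
Tool frame: the origin (TCP) lies at the very end of the fingers, on their centre line; the grasp point (between the pads) lies 19 mm behind it; z points along the fingers, y is the line along which they close (so a half turn about z gives the same grasp; the last joint's range is limited). The gripper opens to 85 mm and grips with 20 to 120 N. Pads are 22 mm wide; open, the fingers measure 114 mm over their backs; the gripper's body (76 mm by 85 mm) begins 54 mm behind the grasp point. The pads swing forward as they close: fully open they stand 13 mm farther back than shut.
Start: joints at [89.645, 14.616, 6.199, 0, -81.583, -16.306], TCP at [0.158, 0.527, 0.231] pointing down, gripper open.
Joint ranges: [-168.99, 168.99], [-69.2, 112.95], [-62.41, 85.93], [-164.36, 98.24], [-168.68, -3.75], [-174.98, 174.98]. Speed limits (degrees/s): [147.25, 147.25, 180, 180, 180, 180].

INTERFACE

Orientations are given as a 3x3 rotation matrix whose columns are the frame's x, y, z axes.
In Python, from station import ctrl gives the robot as it stands. The module is installed in compiled form; this text tells all that it offers.
- The arm moves only by the tool creep_tool, called after "Call:" by a JSON object that holds its "fn" and its "kwargs", one argument or row to a line. Schema: {"type":"object","properties":{"plan":{"type":"array","items":{"type":"object","properties":{"rot":{"type":"array","items":{"type":"number"},"minItems":3,"maxItems":3},"trans":{"type":"array","items":{"type":"number"},"minItems":3,"maxItems":3},"aperture":{"type":"number"}},"additionalProperties":false,"required":["aperture"]},"minItems":1,"maxItems":20},"grip_force":{"type":"number"},"only":{"type":"string"},"quiet":{"type":"boolean"},"lines":{"type":"string"}},"required":["plan"],"additionalProperties":false}. plan is a list of rows, 1 to 20 of them, each an object with the fields rot (a list: a rotation vector rx, ry, rz in parts of the range, where 1.0 means 90 degrees), trans (a list: dx, dy, dz in parts of the range, where 1.0 means 0.4 m), aperture (the finger opening in m); a field left out counts as zero (the opening has to be given); each row is the pose to reach, as a shift and turn from the pose commanded when the call began, along the tool's axes at that moment; what a row does not reach only later rows make up. A row lasts 1/12 s, in which the tool goes at most 0.0417 m and 7.16 degrees, less where a joint would pass 70% of its speed; a pose out of reach is approached as far as the arm can. The fingers move at their own pace and stop on an object; grip_force is the grip in N (left out, the last holds). Time passes only in rows, so rows that do not move let the fingers close. The tool returns the time, the measured TCP pose, the force, the opening and the grip force at its end. only (a regular expression) keeps the lines of the reply that match it, lines (a string "A,B") keeps lines A to B, and quiet returns only ok. A shift or turn number past 1, either way, is cut back to 1. Input that does not fit is refused with a message, and nothing moves.
- ctrl.read_state(): the state, without advancing time (a new reading comes with each control period).
- ctrl.grab_frame(name): name is "scene" or "top" or "wrist"; returns a dict with "image" (480x640x3 uint8, red, green, blue), "fx", "fy", "cx", "cy" (pixels), "world_from_camera" (4x4, takes a point from camera to world coordinates); the wrist camera has in their place "hand_eye" (4x4, takes a point from camera to tool coordinates, whose origin is the TCP and whose axes are the flange's). Camera axes: x right, y down, z forward; pixel columns grow to the right and rows downward; lengths in m; the calibration is good to about 2 mm. A picture is of the moment at which its call begins: read the wrist's pose just before it. There is no depth.
- ctrl.sign_off(): hands the job in; it is judged then, once.
The state is a dict: "time": time; "joint_pos": joint angles; "qvel": joint speeds; "joint_torque": joint torques, N m; "position": TCP position; "eef_rot": TCP orientation; "ft_force": force on the tool from outside, world axes, zero at the start; "torque": the same for the moment, N m; "gripper_width": finger opening in m; "finger_force": force on a finger pad.
Only numpy, scipy, OpenCV 4.12 (cv2) and the standard library are available. Lean on these libraries where they do the work, as an engineer would, in place of code of your own. Each camera call takes 0.05 s, during which the arm holds its last target. There are 200 camera calls.

## Working session

There is one attempt and no reset: what is moved stays moved. The work goes in short steps, Python scripts to look and compute and a tool call to move; the robot and the scene stay as the last step left them, time stands still between calls to the robot, and variables do not carry over. Pictures are saved under pics/ and viewed, at most 10 in all, crops included, and the job is handed in when it is done.

```bash
mkdir -p pics; cat > h.py <<'E'
import numpy as np, cv2
from station import ctrl
def grab(n):
    s=ctrl.read_state(); f=ctrl.grab_frame(n)
    if n=="wrist":
        T=np.eye(4);T[:3,:3]=np.array(s["eef_rot"]);T[:3,3]=s["position"]
        f["world_from_camera"]=T@np.array(f["hand_eye"])
    f["T"]=np.array(f["world_from_camera"]);return f
def ray(f,u,v):
    d=f["T"][:3,:3]@np.array([(u-f["cx"])/f["fx"],(v-f["cy"])/f["fy"],1]);return f["T"][:3,3],d/np.linalg.norm(d)
def plane(f,u,v,z):
    o,d=ray(f,u,v);return o+d*(z-o[2])/d[2]
def tri(f,p,g,q):
    o,d=ray(f,*p);a,b=ray(g,*q)
    t=np.linalg.lstsq(np.c_[d,-b],a-o,rcond=None)[0]
    x,y=o+t[0]*d,a+t[1]*b;return (x+y)/2,np.linalg.norm(x-y)
def save(f,n): cv2.imwrite("pics/"+n,cv2.cvtColor(f["image"],cv2.COLOR_RGB2BGR))
E
python3 - <<'E'
from h import *
import pickle
np.set_printoptions(precision=4,suppress=True)
s=ctrl.read_state();print(s)
for n in("scene","top","wrist"):
    f=grab(n);save(f,n+"0.png");pickle.dump(f,open(n+"0.pkl","wb"));print(n,f["fx"],f["cx"],f["cy"],f["T"])
E
```

```text
{'time': 0.0, 'joint_pos': array([ 89.644 ,  14.6525,   6.1291,  -0.0261, -81.5823, -16.3066]), 'qvel': array([-0.0305, -0.005 ,  0.019 , -0.0067,  0.0366,  0.0408]), 'joint_torque': array([ -0.0004, -38.6624,  23.794 ,   5.3653,  -0.006 ,   0.    ]), 'position': array([0.1575, 0.5264, 0.2304]), 'eef_rot': array([[ 0.958 , -0.2868, -0.0005],
       [-0.2868, -0.958 , -0.0018],
       [ 0.0001,  0.0019, -1.    ]]), 'ft_force': array([-0.0873,  0.0338,  0.3427]), 'torque': array([ 0.0034, -0.0046,  0.0318]), 'finger_force': 0.0, 'gripper_width': 0.08561470799775538}
scene 594.3117558305386 318.5059863685805 228.4977857501931 [[ 0.8338 -0.2632  0.4852 -0.1176]
 [-0.5516 -0.4331  0.7129 -0.799 ]
 [ 0.0225 -0.8621 -0.5063  0.8181]
 [ 0.      0.      0.      1.    ]]
top 453.32121082900613 315.8302086308969 238.80286616988192 [[-0.0037 -0.9968  0.0802  0.5124]
 [-0.9998  0.0023 -0.0173  0.2343]
 [ 0.017  -0.0802 -0.9966  1.0656]
 [ 0.      0.      0.      1.    ]]
wrist 337.628075431716 321.1454887661753 239.28758730085127 [[-0.2871 -0.92   -0.267   0.2254]
 [-0.9579  0.2762  0.0783  0.5072]
 [ 0.0017  0.2782 -0.9605  0.373 ]
 [ 0.      0.      0.      1.    ]]
```

View pics/scene0.png

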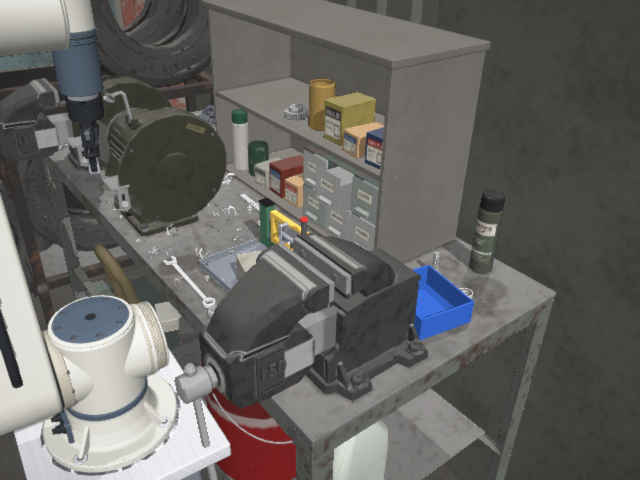

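View pics/top0.png

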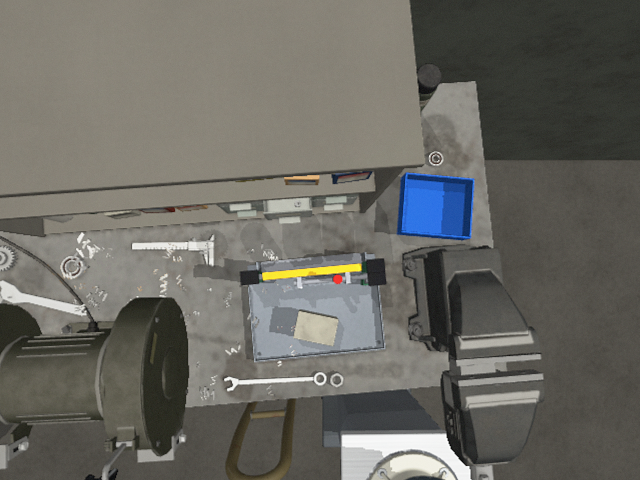

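The scene view shows the red knob cap at (304,219), the carton peeking out at (248,258) and the tote at (440,300) behind the vice. In the top view the gate is at (310,271), the knob at (337,279), the carton at (316,328) and the tote at (436,207), with the bearing at (435,158).

```bash
cat >> h.py <<'E'
def mask(f,lo,hi):
    h=cv2.cvtColor(f["image"],cv2.COLOR_RGB2HSV);return cv2.inRange(h,np.array(lo),np.array(hi))
def blobs(m,amin=20):
    c,_=cv2.findContours(m,cv2.RETR_EXTERNAL,cv2.CHAIN_APPROX_NONE)
    c=[x for x in c if cv2.contourArea(x)>amin];return sorted(c,key=cv2.contourArea,reverse=True)
RED=((0,180,120),(6,255,255));BLUE=((105,150,60),(125,255,255));YEL=((22,180,120),(32,255,255));CART=((10,25,120),(32,80,230))
E
python3 - <<'E'
from h import *
import pickle
np.set_printoptions(precision=4,suppress=True)
t=pickle.load(open("top0.pkl","rb"));s=pickle.load(open("scene0.pkl","rb"))
print(cv2.cvtColor(t["image"],cv2.COLOR_RGB2HSV)[[328,320,207,279,271],[316,325,436,337,300]])
R={}
for n,f in(("top",t),("scene",s)):
  for k,c,z in(("red",RED,.165),("blue",BLUE,.055),("yel",YEL,.116),("cart",CART,.066)):
    for b in blobs(mask(f,*c))[:2]:
        r=cv2.minAreaRect(b);print(n,k,cv2.contourArea(b),r)
        if n=="top":
            print([plane(f,*p,z)[:2].round(4).tolist() for p in cv2.boxPoints(r)],plane(f,*r[0],z))
    bb=blobs(mask(f,*c))
    if bb: R[n,k]=cv2.minAreaRect(bb[0])[0]
print(tri(t,R["top","red"],s,R["scene","red"]))
for nm,px in (("viceL",(403,300)),("viceTopBack",(490,250)),("jawL",(415,250))):
  for z in(0,.27):print(nm,z,plane(t,*px,z))
for px in((418,160),(488,45)):pass
for nm,px in(("shelfR front",(422,163)),("shelf L",(0,203))):
  for z in(.5,.8):print(nm,z,plane(t,*px,z))
E
```

```text
[[ 24  33 201]
 [ 25  32 192]
 [109 206 231]
 [  1 207 243]
 [ 28 205 251]]
top red 49.5 ((337.0, 279.0), (8.0, 8.0), 90.0)
[[0.5128, 0.185], [0.5128, 0.1691], [0.497, 0.1692], [0.4971, 0.1851]] [0.5049 0.1771 0.165 ]
top blue 4395.0 ((435.6241760253906, 206.01034545898438), (73.66133880615234, 62.36716079711914), 4.763641834259033)
[[0.6041, 0.036], [0.7458, 0.0216], [0.7317, -0.1457], [0.5899, -0.1294]] [ 0.6675 -0.0542  0.055 ]
top yel 574.0 ((311.6446533203125, 271.53350830078125), (7.232039928436279, 99.31376647949219), 84.61068725585938)
[[0.5184, 0.3307], [0.5372, 0.1239], [0.5221, 0.1227], [0.5034, 0.3292]] [0.5202 0.2269 0.116 ]
top cart 74299.5 ((211.99996948242188, 96.99998474121094), (423.99993896484375, 193.99996948242188), 0.0)
[[0.6935, 0.9128], [1.1413, 0.9358], [1.1481, -0.0361], [0.6929, -0.0256]] [0.915  0.4506 0.066 ]
top cart 6436.5 ((186.4608917236328, 194.1542510986328), (20.284887313842773, 375.4122314453125), 85.80233001708984)
[[0.6851, 0.9156], [0.7468, 0.0883], [0.7009, 0.0856], [0.6402, 0.91]] [0.6929 0.5038 0.066 ]
scene red 350.5 ((277.5, 464.5), (33.0, 29.0), -0.0)
scene blue 2755.5 ((437.3058166503906, 296.775634765625), (68.2820053100586, 64.01004028320312), 69.67686462402344)
scene cart 644.5 ((59.08270263671875, 366.8711853027344), (78.79789733886719, 12.229288101196289), 72.51200103759766)
scene cart 519.0 ((153.9275665283203, 333.5003662109375), (67.35420227050781, 13.137811660766602), 71.28826141357422)
(array([ 0.4604,  0.1483, -0.6012]), np.float64(0.08594527500647109))
viceL 0 [0.454  0.0123 0.    ]
viceL 0.27 [0.4688 0.0686 0.27  ]
viceTopBack 0 [ 0.5706 -0.1968  0.    ]
viceTopBack 0.27 [ 0.5558 -0.0875  0.27  ]
jawL 0 [ 0.5711 -0.0184  0.    ]
jawL 0.27 [0.5562 0.0457 0.27  ]
shelfR front 0.5 [0.6545 0.0889 0.5   ]
shelfR front 0.8 [0.5792 0.166  0.8   ]
shelf L 0.5 [0.6036 0.6176 0.5   ]
shelf L 0.8 [0.5552 0.4143 0.8   ]
```

View pics/wrist0.png

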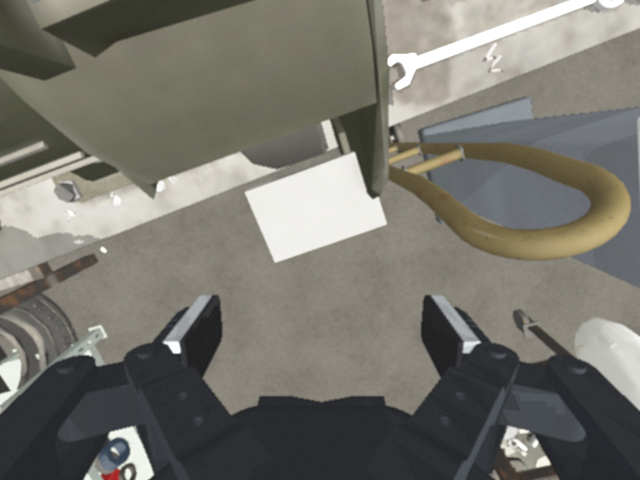

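Wrist view: only grinder and floor under the gripper, nothing of the task; I must rise and move over the tray.

The rows are not in the units I measure in: shifts go in shares of 0.4 m and turns go in shares of 90 degrees. I convert before sending: -0.19 m / 0.4 = -0.475, -0.1 m / 0.4 = -0.25.

```bash
cat >> h.py <<'E'
def delta(p,yaw=None):
    "tool-frame shift to world point p (TCP), and turn about tool z so that tool y points at yaw deg (tool down)"
    s=ctrl.read_state();R=np.array(s["eef_rot"]);d=R.T@(np.array(p)-s["position"])
    r=None
    if yaw is not None:
        c=np.degrees(np.arctan2(R[1,1],R[0,1]));r=-((yaw-c+180)%360-180)
    print("delta",d.round(4),"rz",r)
E
python3 - <<'E'
from h import *
import pickle
np.set_printoptions(precision=4,suppress=True)
t=pickle.load(open("top0.pkl","rb"));s=pickle.load(open("scene0.pkl","rb"))
m=mask(t,(20,22,120),(30,60,240));k=np.zeros_like(m);k[300:355,280:360]=255
b=blobs(m&k)[0];r=cv2.minAreaRect(b);c=plane(t,*r[0],.066);print(r,c,[plane(t,*p,.066)[:2].round(4) for p in cv2.boxPoints(r)])
m=mask(s,*RED);m[300:]=0;q=cv2.minAreaRect(blobs(m,5)[0]);print(q,tri(t,(337,279),s,q[0]))
delta([.41,.22,.40],-194)
E
```

```text
((315.3443603515625, 328.0022888183594), (40.65618896484375, 27.55436134338379), 11.689370155334473) [0.398  0.2188 0.066 ] [array([0.3781, 0.2682]), array([0.4361, 0.256 ]), array([0.4179, 0.1692]), array([0.36  , 0.1817])]
((303.5, 219.5), (3.0, 5.0), 90.0) (array([0.5051, 0.1767, 0.1612]), np.float64(0.00041993261076085967))
delta [ 0.3298  0.2216 -0.169 ] rz 87.33782130590112
```

Call:
{"fn": "creep_tool", "kwargs": {
  "plan": [
    {"trans":[0,0,-0.25],"aperture":0.085},
    {"trans":[0,0,-0.475],"aperture":0.085},
    {"trans":[0,0,-0.475],"aperture":0.085},
    {"trans":[0,0,-0.475],"aperture":0.085},
    {"trans":[0,0,-0.475],"aperture":0.085}
  ]
}}

```text
time: 0.57
position: [0.1583, 0.5266, 0.4261]
eef_rot: [[0.958, -0.287, 0.002], [-0.287, -0.958, 0.006], [-0.0, -0.006, -1.0]]
ft_force: [1.0, 0.7, 0.6]
gripper_width: 0.0849
finger_force: 0.0
```

To row units: 0.33 m / 0.4 = 0.825, 0.02 m / 0.4 = 0.05, 87 degrees / 90 = 0.9667.

Call:
{"fn": "creep_tool", "kwargs": {
  "plan": [
    {"rot":[0,0,0.9667],"trans":[0.825,0.555,0.05],"aperture":0.085},
    {"rot":[0,0,0.9667],"trans":[0.825,0.555,0.05],"aperture":0.085},
    {"rot":[0,0,0.9667],"trans":[0.825,0.555,0.05],"aperture":0.085},
    {"rot":[0,0,0.9667],"trans":[0.825,0.555,0.05],"aperture":0.085},
    {"rot":[0,0,0.9667],"trans":[0.825,0.555,0.05],"aperture":0.085},
    {"rot":[0,0,0.9667],"trans":[0.825,0.555,0.05],"aperture":0.085},
    {"rot":[0,0,0.9667],"trans":[0.825,0.555,0.05],"aperture":0.085},
    {"rot":[0,0,0.9667],"trans":[0.825,0.555,0.05],"aperture":0.085},
    {"rot":[0,0,0.9667],"trans":[0.825,0.555,0.05],"aperture":0.085},
    {"rot":[0,0,0.9667],"trans":[0.825,0.555,0.05],"aperture":0.085},
    {"rot":[0,0,0.9667],"trans":[0.825,0.555,0.05],"aperture":0.085},
    {"rot":[0,0,0.9667],"trans":[0.825,0.555,0.05],"aperture":0.085},
    {"rot":[0,0,0.9667],"trans":[0.825,0.555,0.05],"aperture":0.085},
    {"rot":[0,0,0.9667],"trans":[0.825,0.555,0.05],"aperture":0.085},
    {"rot":[0,0,0.9667],"trans":[0.825,0.555,0.05],"aperture":0.085},
    {"rot":[0,0,0.9667],"trans":[0.825,0.555,0.05],"aperture":0.085}
  ]
}}

```text
time: 1.9
position: [0.41, 0.2199, 0.4013]
eef_rot: [[-0.233, -0.972, -0.0], [-0.972, 0.233, -0.0], [0.0, 0.0, -1.0]]
ft_force: [-0.1, -0.9, 0.3]
gripper_width: 0.0848
finger_force: 0.0
```

```bash
python3 - <<'E'
from h import *
import pickle
f=grab("wrist");save(f,"w1.png");pickle.dump(f,open("w1.pkl","wb"));print(ctrl.read_state()["joint_pos"],f["T"])
E
```

```text
[ 4.75896552e+01  5.50461942e+00  1.94933598e+01 -1.62603997e-03
 -1.03989627e+02 -6.10989464e+01] [[-9.72401729e-01  2.24089931e-01  6.49505927e-02  3.93578359e-01]
 [ 2.33312828e-01  9.34001779e-01  2.70565707e-01  1.51914675e-01]
 [-3.29184211e-05  2.78252368e-01 -9.60508000e-01  5.43713333e-01]
 [ 0.00000000e+00  0.00000000e+00  0.00000000e+00  1.00000000e+00]]
```

View pics/w1.png

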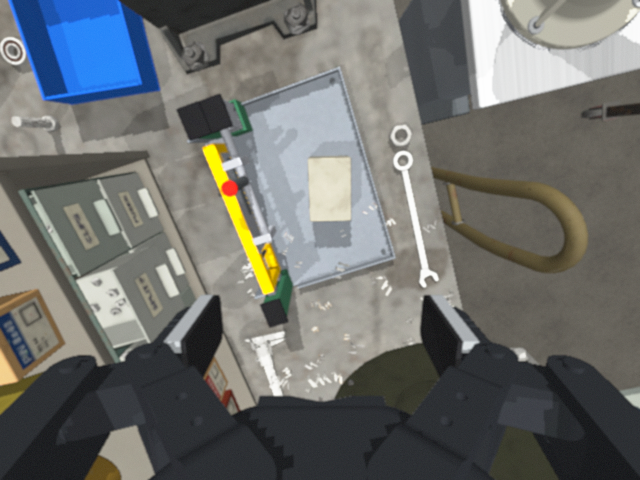

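The wrist view shows the carton at (330,188), knob (230,187), gate, tote at (85,45), the bearing (12,50), hex bolt (35,122), and the shelf's right end at (148,155). Now measure these and the shelf's end panel, which may crowd the arm's wrist.

```bash
python3 - <<'E'
from h import *
import pickle
np.set_printoptions(precision=4,suppress=True)
L=lambda n:pickle.load(open(n,"rb"))
t,s,w=L("top0.pkl"),L("scene0.pkl"),L("w1.pkl")
m=mask(w,(20,22,120),(32,90,255));k=np.zeros_like(m);k[140:235,295:365]=255
r=cv2.minAreaRect(blobs(m&k)[0]);bw=cv2.boxPoints(r)
mt=mask(t,(20,22,120),(30,60,240));k=np.zeros_like(mt);k[300:355,280:360]=255
rt=cv2.minAreaRect(blobs(mt&k)[0]);bt=cv2.boxPoints(rt)
print("carton w rect",r);print("tri centre",tri(t,rt[0],w,r[0]))
for p in bw:
    W=plane(w,*p,.066);q=min(bt,key=lambda q:np.linalg.norm(plane(t,*q,.066)-W));print(" ",W,tri(t,q,w,p))
m=mask(w,*RED);m[:,400:]=0;m[300:]=0;k=cv2.minAreaRect(blobs(m,10)[0]);print("knob",k,tri(t,(337,279),w,k[0]),tri(s,(303.5,219.5),w,k[0]))
y=[cv2.minAreaRect(blobs(mask(f,*YEL))[0]) for f in(t,w)];print(y)
# tote contours
for n,f in(("t",t),("s",s),("w",w)):
    b=blobs(mask(f,*BLUE))[0];a=cv2.approxPolyDP(b,4,True)[:,0];print("tote",n,[(p.tolist(),plane(f,*p,.055)[:2].round(3).tolist()) for p in a])
print("panel",plane(w,148,155,0),plane(s,378,250,0),plane(t,366,213,0))
for n,f,box in(("w",w,(0,130,270,300)),("t",t,(330,140,490,260)),("s",s,(330,160,480,345))):
    x0,y0,x1,y1=box;i=f["image"][y0:y1,x0:x1];cv2.imwrite("pics/c_%s.png"%n,cv2.cvtColor(cv2.resize(i,None,fx=2.4,fy=2.4,interpolation=2),cv2.COLOR_RGB2BGR))
ims=[cv2.imread("pics/c_%s.png"%n) for n in"ws"];H=max(i.shape[0] for i in ims)
o=np.hstack([cv2.copyMakeBorder(i[:,:400],0,H-i.shape[0],0,0,0) for i in ims]);cv2.imwrite("pics/panel.png",o);print(o.shape)
E
```

```text
carton w rect ((329.0, 188.0), (64.0, 42.0), 90.0)
tri centre (array([0.397 , 0.2181, 0.0527]), np.float64(0.0015642178397300588))
  [0.4156 0.1663 0.066 ] (array([0.4163, 0.1674, 0.0458]), np.float64(0.0010749318247859356))
  [0.3595 0.1798 0.066 ] (array([0.3582, 0.1808, 0.0526]), np.float64(0.000759315930187684))
  [0.3784 0.2679 0.066 ] (array([0.3783, 0.2681, 0.0657]), np.float64(0.0003824050220383891))
  [0.4376 0.2537 0.066 ] (array([0.4369, 0.2552, 0.0632]), np.float64(0.002615049394094233))
knob ((229.7500457763672, 187.75003051757812), (14.849241256713867, 14.142135620117188), 45.0) (array([0.505 , 0.1767, 0.1632]), np.float64(0.0005045014326665879)) (array([0.5055, 0.1767, 0.1611]), np.float64(0.0003936394995357736))
[((311.6446533203125, 271.53350830078125), (7.232039928436279, 99.31376647949219), 84.61068725585938), ((253.6230926513672, 238.26016235351562), (110.66978454589844, 25.148038864135742), 66.97450256347656)]
tote t [([401, 178], [0.732, 0.023]), ([397, 233], [0.606, 0.034]), ([470, 237], [0.597, -0.13]), ([473, 179], [0.729, -0.141]), ([415, 173], [0.743, -0.009])]
tote s [([428, 265], [0.739, 0.005]), ([413, 270], [0.695, 0.008]), ([421, 275], [0.697, -0.017]), ([414, 322], [0.573, -0.134]), ([419, 339], [0.547, -0.178]), ([469, 321], [0.67, -0.191]), ([473, 304], [0.719, -0.155])]
tote w [([9, 0], [0.733, -0.104]), ([43, 99], [0.745, 0.011]), ([76, 103], [0.704, 0.026]), ([159, 89], [0.588, 0.036]), ([141, 16], [0.58, -0.049]), ([119, 0], [0.6, -0.072])]
panel [0.6616 0.1085 0.    ] [0.7372 0.1824 0.    ] [0.6593 0.0965 0.    ]
(444, 760, 3)
```

View pics/panel.png

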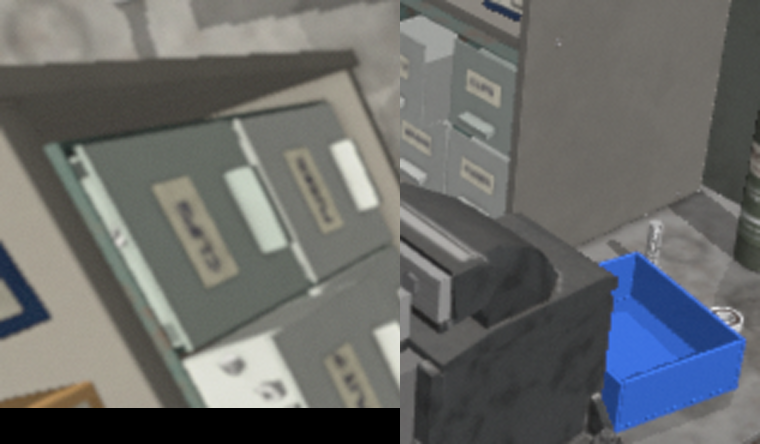

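The crop shows the shelf's side panel standing on the bench at about x 0.66, y 0.10, with the tote beside it. The forearm runs about 155 mm left of the tool, so I'll lean the gripper 15° to the right about its closing axis (along the carton's long side) for both grasp and placing.

To row units: 0.259 m / 0.4 = 0.6475, 0.0116 m / 0.4 = 0.029, -15 degrees / 90 = -0.1667.

Call:
{"fn": "creep_tool", "kwargs": {
  "plan": [
    {"rot":[0,-0.1667,0],"trans":[0.0775,0.029,0.6475],"aperture":0.085},
    {"rot":[0,-0.1667,0],"trans":[0.0775,0.029,0.6475],"aperture":0.085},
    {"rot":[0,-0.1667,0],"trans":[0.0775,0.029,0.6475],"aperture":0.085},
    {"rot":[0,-0.1667,0],"trans":[0.0775,0.029,0.6475],"aperture":0.085},
    {"rot":[0,-0.1667,0],"trans":[0.0775,0.029,0.6475],"aperture":0.085},
    {"rot":[0,-0.1667,0],"trans":[0.0775,0.029,0.6475],"aperture":0.085},
    {"rot":[0,-0.1667,0],"trans":[0.0775,0.029,0.6475],"aperture":0.085},
    {"rot":[0,-0.1667,0],"trans":[0.0775,0.029,0.6475],"aperture":0.085},
    {"rot":[0,-0.1667,0],"trans":[0.0775,0.029,0.6475],"aperture":0.085}
  ]
}}

```text
time: 2.7
position: [0.3917, 0.1923, 0.1426]
eef_rot: [[-0.227, -0.972, 0.061], [-0.939, 0.235, 0.251], [-0.258, -0.0, -0.966]]
ft_force: [0.1, -0.7, 1.2]
gripper_width: 0.0847
finger_force: 0.0
```

```bash
python3 - <<'E'
from h import *
import pickle
np.set_printoptions(precision=4,suppress=True)
w=grab("wrist");save(w,"w2.png");print(ctrl.read_state()["joint_pos"])
t=pickle.load(open("top0.pkl","rb"))
m=mask(w,(20,22,120),(32,90,255));bs=blobs(m,500)
for b in bs[:4]:
    r=cv2.minAreaRect(b);print(r,plane(w,*r[0],.066),[plane(w,*p,.066)[:2].round(4) for p in cv2.boxPoints(r)],tri(t,(315.3,328),w,r[0]))
delta([.3988,.2228,.0266])
E
```

```text
[ 38.6554  -1.0391 -22.7429 -10.8651 -56.6756 -47.1673]
((320.0, 234.5), (137.0, 92.0), 90.0) [0.3948 0.202  0.066 ] [array([0.4104, 0.1493]), array([0.3568, 0.1623]), array([0.375 , 0.2692]), array([0.4434, 0.2527])] (array([0.3968, 0.2177, 0.0399]), np.float64(0.003928376971586992))
((31.23321533203125, 269.1693420410156), (110.22052001953125, 17.183095932006836), 47.290611267089844) [0.6028 0.1814 0.066 ] [array([0.6122, 0.1495]), array([0.5976, 0.1439]), array([0.5921, 0.2177]), array([0.609 , 0.2261])] (array([0.4308, 0.1716, 0.1954]), np.float64(0.10499750428705715))
((81.0, 28.0), (56.0, 50.0), 90.0) [0.4813 0.06   0.066 ] [array([0.4862, 0.0472]), array([0.4631, 0.0528]), array([0.4761, 0.0737]), array([0.5009, 0.0677])] (array([0.4018, 0.1533, 0.2235]), np.float64(0.13892912543736824))
((434.8096618652344, 147.33502197265625), (70.74832153320312, 25.078962326049805), 85.91438293457031) [0.316  0.1606 0.066 ] [array([0.3228, 0.1393]), array([0.3093, 0.1416]), array([0.3084, 0.1843]), array([0.3234, 0.1818])] (array([ 0.3448,  0.2001, -0.0007]), np.float64(0.09706016173700735))
delta [0.0011 0.0013 0.1212] rz None
```

View pics/w2.png

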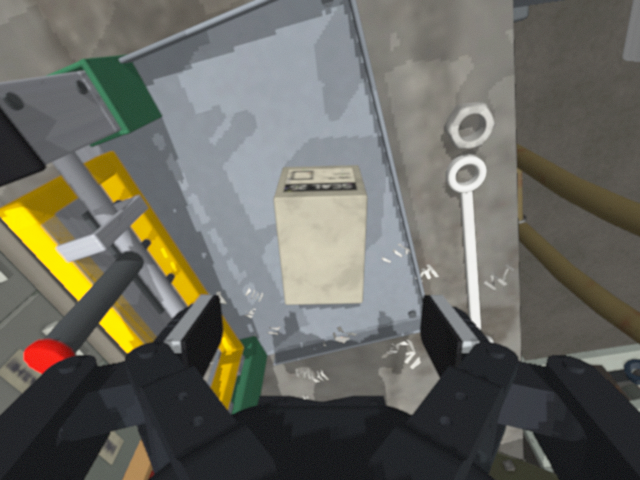

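The carton's top face has corners about (276,197), (368,195), (361,303), (286,304); it is centred between the fingers. Check and descend.

To row units: 0.121 m / 0.4 = 0.3025, 0.11 m / 0.4 = 0.275.

```bash
python3 - <<'E'
from h import *
np.set_printoptions(precision=4,suppress=True)
w=grab("wrist");P=[plane(w,*p,.066) for p in((276,197),(368,195),(361,303),(286,304))]
for p in P:print(p)
print(np.mean(P,0), np.linalg.norm(P[0]-P[1]),np.linalg.norm(P[1]-P[2]))
E
```

```text
[0.4167 0.1702 0.066 ]
[0.3598 0.1825 0.066 ]
[0.3799 0.2704 0.066 ]
[0.4364 0.2579 0.066 ]
[0.3982 0.2202 0.066 ] 0.05828810151034583 0.09016022345523604
```

Call:
{"fn": "creep_tool", "kwargs": {
  "plan": [
    {"trans":[0.0025,0,0.1],"aperture":0.085},
    {"trans":[0.0025,0,0.2],"aperture":0.085},
    {"trans":[0.0025,0,0.275],"aperture":0.085},
    {"trans":[0.0025,0,0.3025],"aperture":0.085},
    {"trans":[0.0025,0,0.3025],"aperture":0.085}
  ]
}}

```text
time: 3.22
position: [0.3986, 0.2224, 0.024]
eef_rot: [[-0.228, -0.972, 0.059], [-0.939, 0.235, 0.25], [-0.257, 0.001, -0.966]]
ft_force: [0.2, -0.2, 0.5]
gripper_width: 0.0849
finger_force: 0.0
```

Call:
{"fn": "creep_tool", "kwargs": {
  "plan": [
    {"aperture":0.05},
    {"aperture":0.05},
    {"aperture":0.05},
    {"aperture":0.05},
    {"aperture":0.05},
    {"aperture":0.05}
  ],
  "grip_force": 45
}}

```text
time: 3.72
position: [0.4002, 0.2228, 0.0275]
eef_rot: [[-0.227, -0.972, 0.065], [-0.938, 0.236, 0.254], [-0.263, -0.003, -0.965]]
ft_force: [-0.9, -0.1, 6.8]
gripper_width: 0.0594
finger_force: 49.2
```

Call:
{"fn": "creep_tool", "kwargs": {
  "plan": [
    {"trans":[-0.0125,0,-0.05],"aperture":0.05},
    {"trans":[-0.0375,0,-0.1375],"aperture":0.05},
    {"trans":[-0.2,0,-0.75],"aperture":0.05},
    {"trans":[-0.2,0,-0.75],"aperture":0.05},
    {"trans":[-0.2,0,-0.75],"aperture":0.05},
    {"trans":[-0.2,0,-0.75],"aperture":0.05},
    {"trans":[-0.2,0,-0.75],"aperture":0.05},
    {"trans":[-0.2,0,-0.75],"aperture":0.05},
    {"trans":[-0.2,0,-0.75],"aperture":0.05},
    {"trans":[-0.2,0,-0.75],"aperture":0.05}
  ]
}}

```text
time: 4.55
position: [0.3993, 0.2215, 0.3393]
eef_rot: [[-0.227, -0.972, 0.067], [-0.937, 0.237, 0.256], [-0.264, -0.004, -0.964]]
ft_force: [0.1, 0.2, -4.1]
gripper_width: 0.0595
finger_force: 50.3
```

```bash
python3 -c "
from h import *
delta([.46,-.06,.33])"
```

```text
delta [ 0.2526 -0.1255 -0.059 ] rz None
```

To row units: 0.25 m / 0.4 = 0.625, -0.1255 m / 0.4 = -0.3138.

Call:
{"fn": "creep_tool", "kwargs": {
  "plan": [
    {"trans":[0.625,-0.3138,-0.17],"aperture":0.05},
    {"trans":[0.625,-0.3138,-0.17],"aperture":0.05},
    {"trans":[0.625,-0.3138,-0.17],"aperture":0.05},
    {"trans":[0.625,-0.3138,-0.17],"aperture":0.05},
    {"trans":[0.625,-0.3138,-0.17],"aperture":0.05},
    {"trans":[0.625,-0.3138,-0.17],"aperture":0.05},
    {"trans":[0.625,-0.3138,-0.17],"aperture":0.05},
    {"trans":[0.625,-0.3138,-0.17],"aperture":0.05},
    {"trans":[0.625,-0.3138,-0.17],"aperture":0.05}
  ]
}}

```text
time: 5.3
position: [0.4589, -0.062, 0.3344]
eef_rot: [[-0.234, -0.971, 0.058], [-0.937, 0.241, 0.252], [-0.258, 0.004, -0.966]]
ft_force: [-0.9, 0.6, -2.5]
gripper_width: 0.0595
finger_force: 50.2
```

```bash
python3 - <<'E'
from h import *
import pickle
w=grab("wrist");save(w,"w3.png");pickle.dump(w,open("w3.pkl","wb"));print(ctrl.read_state()["joint_pos"])
E
```

```text
[ -0.3388079    3.97797131  11.97239036 -14.66823909 -94.46613817
 -15.09130687]
```

View pics/w3.png

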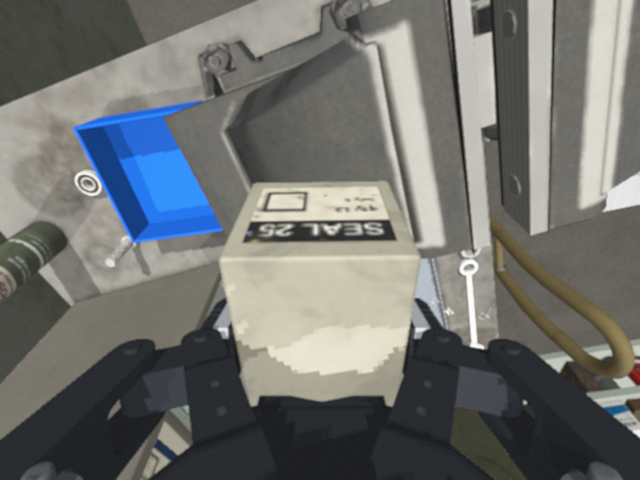

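The tote's rim corners show at back-right (77,128) and back-left (136,242), right wall running to (200,102); the vice hides its front. The carton is held level.

```bash
python3 - <<'E'
from h import *
import pickle
np.set_printoptions(precision=4,suppress=True)
L=lambda n:pickle.load(open(n,"rb"))
t,w1,w3=L("top0.pkl"),L("w1.pkl"),L("w3.pkl")
b=blobs(mask(w3,*BLUE))[0];a=cv2.approxPolyDP(b,3,True)[:,0];print([(p.tolist(),plane(w3,*p,.055)[:2].round(3).tolist()) for p in a])
BR=plane(w3,77,128,.055);BL=plane(w3,136,242,.055);print(BR,BL,np.linalg.norm(BR-BL),plane(w3,200,102,.055))
bt=blobs(mask(t,*BLUE))[0];at=cv2.approxPolyDP(bt,2,True)[:,0];print(at.tolist())
print("BR tri",tri(w3,(77,128),t,(473,179)),"BL",tri(w3,(136,242),t,(401,174)),tri(w3,(136,242),w1,(43,99)))
d=(BL-BR)/np.linalg.norm(BL-BR);yaw=np.degrees(np.arctan2(d[1],d[0]))-90;x=np.array([d[1],-d[0],0])
print("yaw",yaw,"centre",(BR+BL)/2-x*.069)
v=t["image"][165:245,390:480];cv2.imwrite("pics/tt.png",cv2.cvtColor(cv2.resize(v,None,fx=7,fy=7,interpolation=2),cv2.COLOR_RGB2BGR))
E
```

```text
[([199, 101], [0.578, -0.135]), ([103, 117], [0.69, -0.146]), ([74, 127], [0.729, -0.144]), ([132, 241], [0.744, 0.01]), ([222, 229], [0.617, 0.022]), ([162, 118], [0.626, -0.129])]
[ 0.7261 -0.1422  0.055 ] [0.7398 0.0127 0.055 ] 0.15544357737302034 [ 0.5777 -0.134   0.055 ]
[[401, 178], [397, 233], [456, 239], [470, 237], [473, 179], [406, 173]]
BR tri (array([ 0.7299, -0.1423,  0.0506]), np.float64(0.0011860496982217634)) BL (array([0.7455, 0.0188, 0.0441]), np.float64(0.005437253126128719)) (array([0.7408, 0.0122, 0.0569]), np.float64(0.003958379690418898))
yaw -5.031681005914876 centre [ 0.6642 -0.0587  0.055 ]
```

View pics/tt.png

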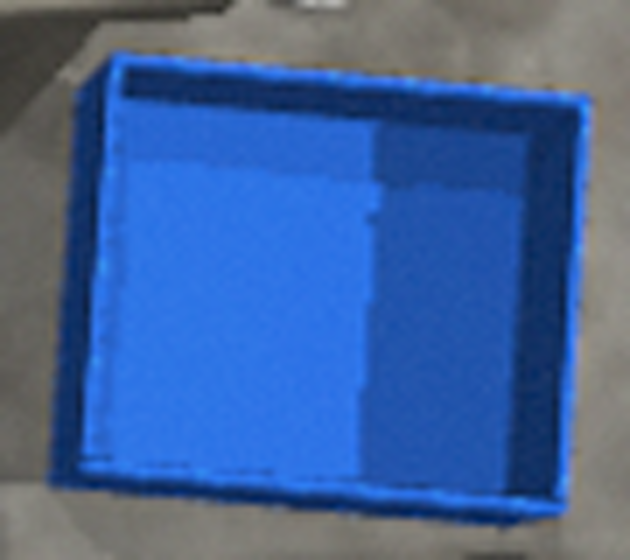

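The crop shows the tote rim corners at (115,58), (590,95), (565,508), (83,468) in the crop (7x, offset 390,165): yaw near -5°.

```bash
python3 - <<'E'
from h import *
import pickle
np.set_printoptions(precision=4,suppress=True)
t=pickle.load(open("top0.pkl","rb"))
P=[plane(t,390+(u+.5)/7-.5,165+(v+.5)/7-.5,.055) for u,v in((115,58),(590,95),(565,508),(83,468))]
for p in P:print(p)
print(np.mean(P,0),[np.linalg.norm(P[i]-P[i-1]) for i in range(4)])
delta([.667,-.067,.339],161+14-0);delta([.667,-.067,.026])
E
```

```text
[0.7435 0.0115 0.055 ]
[ 0.7313 -0.1432  0.055 ]
[ 0.5967 -0.1309  0.055 ]
[0.6099 0.0244 0.055 ]
[ 0.6704 -0.0596  0.055 ] [np.float64(0.1342262718971516), np.float64(0.15515847417333245), np.float64(0.13522925241689446), np.float64(0.1558108661421127)]
delta [-0.0433 -0.2037  0.0066] rz -8.802879479567878
delta [ 0.0377 -0.2048  0.309 ] rz None
```

The rows are not in the units I measure in: shifts go in shares of 0.4 m and turns go in shares of 90 degrees. I convert before sending: -0.2055 m / 0.4 = -0.5138, -0.043 m / 0.4 = -0.1075, -8.7 degrees / 90 = -0.0967.

Call:
{"fn": "creep_tool", "kwargs": {
  "plan": [
    {"rot":[-0.0256,0,-0.0967],"trans":[-0.1075,-0.5138,0.015],"aperture":0.05},
    {"rot":[-0.0256,0,-0.0967],"trans":[-0.1075,-0.5138,0.015],"aperture":0.05},
    {"rot":[-0.0256,0,-0.0967],"trans":[-0.1075,-0.5138,0.015],"aperture":0.05},
    {"rot":[-0.0256,0,-0.0967],"trans":[-0.1075,-0.5138,0.015],"aperture":0.05},
    {"rot":[-0.0256,0,-0.0967],"trans":[-0.1075,-0.5138,0.015],"aperture":0.05},
    {"rot":[-0.0256,0,-0.0967],"trans":[-0.1075,-0.5138,0.015],"aperture":0.05},
    {"rot":[-0.0256,0,-0.0967],"trans":[-0.1075,-0.5138,0.015],"aperture":0.05},
    {"rot":[-0.0256,0,-0.0967],"trans":[-0.1075,-0.5138,0.015],"aperture":0.05}
  ]
}}

```text
time: 6.02
position: [0.6695, -0.0652, 0.3402]
eef_rot: [[-0.077, -0.997, 0.018], [-0.963, 0.079, 0.258], [-0.259, 0.002, -0.966]]
ft_force: [-0.7, 0.3, -1.8]
gripper_width: 0.0595
finger_force: 50.5
```

```bash
python3 - <<'E'
from h import *
np.set_printoptions(precision=4,suppress=True)
print(ctrl.read_state()["joint_pos"])
delta([.669,-.067,.08],175);delta([.669,-.067,.026])
w=grab("top");save(w,"t4.png")
E
```

```text
[  -0.8644   31.8393   52.1256  -15.821  -108.7473   -9.0193]
delta [ 0.0691 -0.0002  0.2509] rz 0.44955156221013226
delta [ 0.083  -0.0003  0.3031] rz None
```

View pics/t4.png

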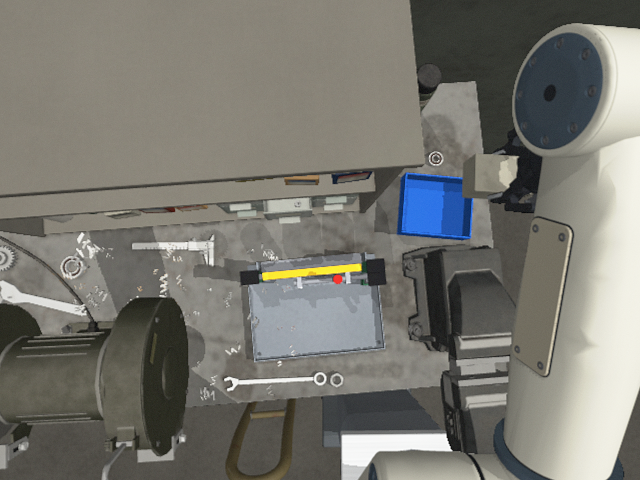

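Top view: the carton hovers over the tote (shifted right by parallax), with the forearm high and clear of the shelf. Descending.

To row units: 0.251 m / 0.4 = 0.6275, 0.069 m / 0.4 = 0.1725.

Call:
{"fn": "creep_tool", "kwargs": {
  "plan": [
    {"trans":[0.1725,0,0.6275],"aperture":0.05},
    {"trans":[0.1725,0,0.6275],"aperture":0.05},
    {"trans":[0.1725,0,0.6275],"aperture":0.05},
    {"trans":[0.1725,0,0.6275],"aperture":0.05},
    {"trans":[0.1725,0,0.6275],"aperture":0.05},
    {"trans":[0.1725,0,0.6275],"aperture":0.05},
    {"trans":[0.1725,0,0.6275],"aperture":0.05},
    {"trans":[0.1725,0,0.6275],"aperture":0.05}
  ]
}}

```text
time: 6.73
position: [0.6663, -0.0678, 0.0802]
eef_rot: [[-0.08, -0.997, 0.016], [-0.963, 0.081, 0.258], [-0.259, 0.005, -0.966]]
ft_force: [1.5, 0.4, -2.4]
gripper_width: 0.0594
finger_force: 50.5
```

Call:
{"fn": "creep_tool", "kwargs": {
  "plan": [
    {"trans":[0.0065,0,0.0243],"aperture":0.05},
    {"trans":[0.0125,0,0.0485],"aperture":0.05},
    {"trans":[0.02,0,0.0725],"aperture":0.05},
    {"trans":[0.025,0,0.095],"aperture":0.05},
    {"trans":[0.025,0,0.095],"aperture":0.05}
  ]
}}

```text
time: 7.15
position: [0.6682, -0.0679, 0.0403]
eef_rot: [[-0.079, -0.997, 0.019], [-0.963, 0.082, 0.259], [-0.259, 0.003, -0.966]]
ft_force: [-0.1, 0.1, -2.8]
gripper_width: 0.0598
finger_force: 50.6
```

```bash
python3 -c "
from h import *
delta([.669,-.067,.026])"
```

```text
delta [ 0.0028 -0.0007  0.0141] rz None
```

To row units: 0.012 m / 0.4 = 0.03, 0.009 m / 0.4 = 0.0225.

Call:
{"fn": "creep_tool", "kwargs": {
  "plan": [
    {"trans":[0.0025,0,0.0113],"aperture":0.05},
    {"trans":[0.005,0,0.0225],"aperture":0.05},
    {"trans":[0.0075,0,0.03],"aperture":0.05},
    {"trans":[0.0075,0,0.03],"aperture":0.05}
  ]
}}

```text
time: 7.48
position: [0.6689, -0.068, 0.0291]
eef_rot: [[-0.079, -0.997, 0.02], [-0.963, 0.081, 0.258], [-0.259, 0.001, -0.966]]
ft_force: [-0.6, -0.1, -3.4]
gripper_width: 0.0594
finger_force: 50.6
```

Call:
{"fn": "creep_tool", "kwargs": {
  "plan": [
    {"trans":[0.0013,0,0.005],"aperture":0.05},
    {"trans":[0.0013,0,0.005],"aperture":0.05}
  ]
}}

```text
time: 7.65
position: [0.6694, -0.068, 0.0278]
eef_rot: [[-0.078, -0.997, 0.022], [-0.963, 0.081, 0.258], [-0.259, -0.001, -0.966]]
ft_force: [-0.8, 0.2, -2.5]
gripper_width: 0.0596
finger_force: 50.6
```

To row units: 0.003 m / 0.4 = 0.0075, 0.0015 m / 0.4 = 0.0038.

Call:
{"fn": "creep_tool", "kwargs": {
  "plan": [
    {"trans":[0.0013,0,0.0038],"aperture":0.05},
    {"trans":[0.002,0,0.0075],"aperture":0.05},
    {"trans":[0.002,0,0.0075],"aperture":0.05}
  ]
}}

```text
time: 7.9
position: [0.6696, -0.0682, 0.0256]
eef_rot: [[-0.078, -0.997, 0.023], [-0.963, 0.081, 0.258], [-0.259, -0.002, -0.966]]
ft_force: [-1.0, -0.3, 1.8]
gripper_width: 0.0598
finger_force: 50.9
```

To row units: 0.001 m / 0.4 = 0.0025, 0.0003 m / 0.4 = 0.0008.

Call:
{"fn": "creep_tool", "kwargs": {
  "plan": [
    {"trans":[0.0008,0,0.0025],"aperture":0.05},
    {"trans":[0.0008,0,0.0025],"aperture":0.05}
  ]
}}

```text
time: 8.07
position: [0.6696, -0.0682, 0.0255]
eef_rot: [[-0.078, -0.997, 0.023], [-0.963, 0.081, 0.258], [-0.259, -0.002, -0.966]]
ft_force: [-3.7, 0.6, 7.4]
gripper_width: 0.0595
finger_force: 51.5
```

Call:
{"fn": "creep_tool", "kwargs": {
  "plan": [
    {"aperture":0.076},
    {"aperture":0.076},
    {"aperture":0.076},
    {"aperture":0.076},
    {"aperture":0.076}
  ]
}}

```text
time: 8.48
position: [0.6693, -0.068, 0.0236]
eef_rot: [[-0.078, -0.997, 0.021], [-0.963, 0.081, 0.258], [-0.259, -0.0, -0.966]]
ft_force: [-0.2, 0.4, 0.2]
gripper_width: 0.0761
finger_force: 0.0
```

Call:
{"fn": "creep_tool", "kwargs": {
  "plan": [
    {"trans":[0,0,-0.05],"aperture":0.076},
    {"trans":[-0.0125,0,-0.15],"aperture":0.076},
    {"trans":[-0.025,0,-0.25],"aperture":0.076},
    {"trans":[-0.175,0,-0.75],"aperture":0.076},
    {"trans":[-0.175,0,-0.75],"aperture":0.076},
    {"trans":[-0.175,0,-0.75],"aperture":0.076},
    {"trans":[-0.175,0,-0.75],"aperture":0.076},
    {"trans":[-0.175,0,-0.75],"aperture":0.076},
    {"trans":[-0.175,0,-0.75],"aperture":0.076},
    {"trans":[-0.175,0,-0.75],"aperture":0.076}
  ]
}}

```text
time: 9.32
position: [0.6694, -0.0782, 0.3355]
eef_rot: [[-0.076, -0.997, 0.029], [-0.963, 0.081, 0.257], [-0.259, -0.008, -0.966]]
ft_force: [0.2, -0.2, -1.3]
gripper_width: 0.0761
finger_force: 0.0
```

```bash
python3 - <<'E'
from h import *
import pickle
w=grab("wrist");save(w,"w5.png");pickle.dump(w,open("w5.pkl","wb"))
E
```

```text
(no output)
```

View pics/w5.png

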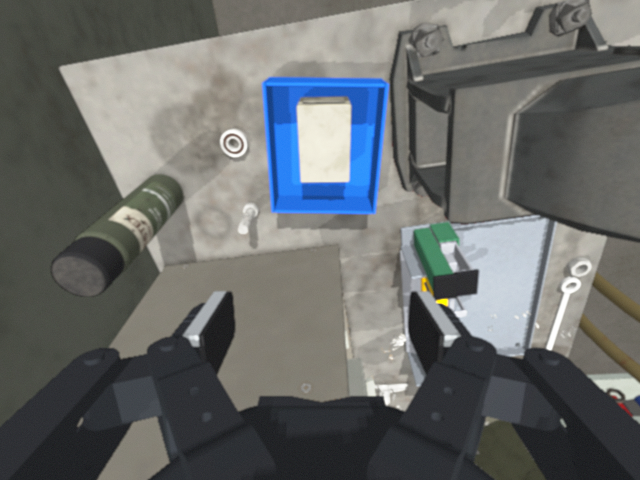

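The carton stands upright and flat inside the tote (top face about (324,142)), bearing (233,143) and hex bolt (247,215) untouched. Back out, then go to the knob.

To row units: 0.17 m / 0.4 = 0.425, 0.013 m / 0.4 = 0.0325.

Call:
{"fn": "creep_tool", "kwargs": {
  "plan": [
    {"trans":[0.0325,0.425,-0.0125],"aperture":0.085},
    {"trans":[0.0325,0.425,-0.0125],"aperture":0.085},
    {"trans":[0.0325,0.425,-0.0125],"aperture":0.085},
    {"trans":[0.0325,0.425,-0.0125],"aperture":0.085},
    {"trans":[0.0325,0.425,-0.0125],"aperture":0.085},
    {"trans":[0.0325,0.425,-0.0125],"aperture":0.085}
  ]
}}

```text
time: 9.87
position: [0.4948, -0.078, 0.333]
eef_rot: [[-0.079, -0.997, 0.021], [-0.963, 0.082, 0.258], [-0.259, 0.0, -0.966]]
ft_force: [1.0, 0.0, 0.2]
gripper_width: 0.0851
finger_force: 0.0
```

```bash
cat >> h.py <<'E'
from scipy.spatial.transform import Rotation as Ro
def full(p,yaw):
    s=ctrl.read_state();R=np.array(s["eef_rot"]);a=np.radians(yaw)
    y=np.array([np.cos(a),np.sin(a),0]);z=np.array([0,0,-1.]);T=np.c_[np.cross(y,z),y,z]
    print("rot",np.degrees(Ro.from_matrix(R.T@T).as_rotvec()).round(2),"shift",(R.T@(np.array(p)-s["position"])).round(4))
E
python3 -c "
from h import *
full([.4953,.1767,.26],110)"
```

```text
rot [ 8.56 13.33 64.92] shift [-0.2264  0.0203  0.1362]
```

To row units: -0.237 m / 0.4 = -0.5925, 0.02 m / 0.4 = 0.05, 64.9 degrees / 90 = 0.7211.

Call:
{"fn": "creep_tool", "kwargs": {
  "plan": [
    {"rot":[0.0951,0.1481,0.7211],"trans":[-0.5925,0.05,0.245],"aperture":0.05},
    {"rot":[0.0951,0.1481,0.7211],"trans":[-0.5925,0.05,0.245],"aperture":0.05},
    {"rot":[0.0951,0.1481,0.7211],"trans":[-0.5925,0.05,0.245],"aperture":0.05},
    {"rot":[0.0951,0.1481,0.7211],"trans":[-0.5925,0.05,0.245],"aperture":0.05},
    {"rot":[0.0951,0.1481,0.7211],"trans":[-0.5925,0.05,0.245],"aperture":0.05},
    {"rot":[0.0951,0.1481,0.7211],"trans":[-0.5925,0.05,0.245],"aperture":0.05},
    {"rot":[0.0951,0.1481,0.7211],"trans":[-0.5925,0.05,0.245],"aperture":0.05},
    {"rot":[0.0951,0.1481,0.7211],"trans":[-0.5925,0.05,0.245],"aperture":0.05},
    {"rot":[0.0951,0.1481,0.7211],"trans":[-0.5925,0.05,0.245],"aperture":0.05},
    {"rot":[0.0951,0.1481,0.7211],"trans":[-0.5925,0.05,0.245],"aperture":0.05},
    {"rot":[0.0951,0.1481,0.7211],"trans":[-0.5925,0.05,0.245],"aperture":0.05},
    {"rot":[0.0951,0.1481,0.7211],"trans":[-0.5925,0.05,0.245],"aperture":0.05}
  ]
}}

```text
time: 10.87
position: [0.4988, 0.1783, 0.2971]
eef_rot: [[-0.94, -0.342, -0.003], [-0.342, 0.94, -0.003], [0.004, -0.002, -1.0]]
ft_force: [0.7, 0.9, -0.5]
gripper_width: 0.0502
finger_force: 0.0
```

```bash
python3 - <<'E'
from h import *
import pickle
np.set_printoptions(precision=4,suppress=True)
w=grab("wrist");save(w,"w6.png");pickle.dump(w,open("w6.pkl","wb"));t=pickle.load(open("top0.pkl","rb"));s=pickle.load(open("scene0.pkl","rb"))
print(ctrl.read_state()["joint_pos"])
for b in blobs(mask(w,*RED),30)[:3]:
    r=cv2.minAreaRect(b);print(r,plane(w,*r[0],.166),tri(t,(337,279),w,r[0]),tri(s,(303.5,219.5),w,r[0]))
full([.5053,.1767,.19],110);full([.5053,.1767,.133],110)
E
```

```text
[  36.5852   11.832    12.1017    0.0016  -90.4318 -106.409 ]
((316.5, 235.5), (19.0, 19.0), 90.0) [0.5047 0.1768 0.166 ] (array([0.505 , 0.177 , 0.1648]), np.float64(0.0002384712887310183)) (array([0.5059, 0.1773, 0.1608]), np.float64(0.0004096410617280847))
rot [-0.05 -0.16  0.18] shift [-0.006  -0.0033  0.1076]
rot [-0.05 -0.16  0.18] shift [-0.0062 -0.0033  0.1646]
```

View pics/w6.png

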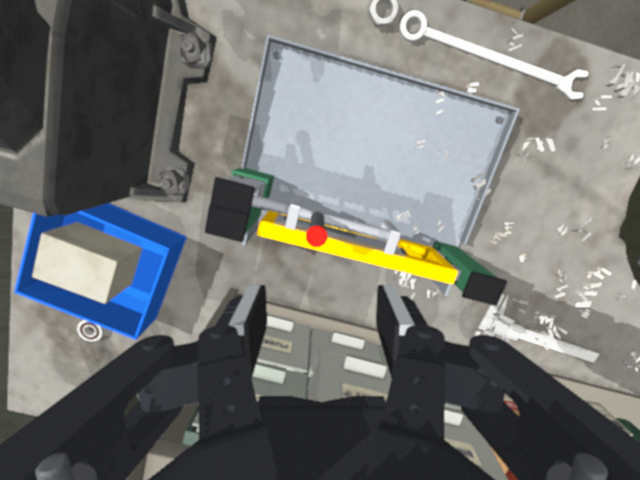

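The red cap is at (316,235), triangulating to (0.505, 0.177, 0.164), agreeing with the earlier measurements; carton sits in the tote. Descend over the knob. That was picture eleven, one over the viewing limit, so from here I work from numbers only.

To row units: 0.165 m / 0.4 = 0.4125, 0.163 m / 0.4 = 0.4075.

Call:
{"fn": "creep_tool", "kwargs": {
  "plan": [
    {"trans":[-0.015,-0.0083,0.1],"aperture":0.05},
    {"trans":[-0.015,-0.0083,0.2],"aperture":0.05},
    {"trans":[-0.015,-0.0083,0.2875],"aperture":0.05},
    {"trans":[-0.015,-0.0083,0.35],"aperture":0.05},
    {"trans":[-0.015,-0.0083,0.3875],"aperture":0.05},
    {"trans":[-0.015,-0.0083,0.4075],"aperture":0.05},
    {"trans":[-0.015,-0.0083,0.4125],"aperture":0.05},
    {"trans":[-0.015,-0.0083,0.4125],"aperture":0.05}
  ]
}}

```text
time: 11.58
position: [0.5058, 0.176, 0.1348]
eef_rot: [[-0.939, -0.344, 0.001], [-0.344, 0.939, -0.0], [-0.001, -0.001, -1.0]]
ft_force: [0.2, 0.6, 0.7]
gripper_width: 0.0499
finger_force: 0.0
```

Call:
{"fn": "creep_tool", "kwargs": {
  "plan": [
    {"aperture":0.005},
    {"aperture":0.005},
    {"aperture":0.005},
    {"aperture":0.005},
    {"aperture":0.005},
    {"aperture":0.005},
    {"aperture":0.005}
  ],
  "grip_force": 60
}}

```text
time: 12.17
position: [0.5063, 0.1764, 0.1361]
eef_rot: [[-0.939, -0.343, 0.003], [-0.343, 0.939, 0.001], [-0.003, -0.0, -1.0]]
ft_force: [-0.2, -0.0, 6.6]
gripper_width: 0.0161
finger_force: 58.3
```

To row units: 0.005 m / 0.4 = 0.0125, 0.003 m / 0.4 = 0.0075.

Call:
{"fn": "creep_tool", "kwargs": {
  "plan": [
    {"aperture":0.035},
    {"aperture":0.035},
    {"trans":[0,0,0.0075],"aperture":0.035},
    {"trans":[0,0,0.0125],"aperture":0.035},
    {"trans":[0,0,0.0125],"aperture":0.035}
  ]
}}

```text
time: 12.58
position: [0.5049, 0.1758, 0.1287]
eef_rot: [[-0.939, -0.343, -0.001], [-0.343, 0.939, -0.001], [0.001, -0.001, -1.0]]
ft_force: [0.0, -0.5, -0.1]
gripper_width: 0.0352
finger_force: 0.0
```

Call:
{"fn": "creep_tool", "kwargs": {
  "plan": [
    {"aperture":0.005},
    {"aperture":0.005},
    {"aperture":0.005},
    {"aperture":0.005},
    {"aperture":0.005},
    {"aperture":0.005}
  ],
  "grip_force": 60
}}

```text
time: 13.08
position: [0.5053, 0.176, 0.1296]
eef_rot: [[-0.939, -0.343, 0.0], [-0.343, 0.939, -0.0], [-0.0, -0.0, -1.0]]
ft_force: [0.5, 0.7, -1.0]
gripper_width: 0.0156
finger_force: 58.3
```

To row units: -0.016 m / 0.4 = -0.04, -0.014 m / 0.4 = -0.035.

Call:
{"fn": "creep_tool", "kwargs": {
  "plan": [
    {"trans":[0,0,-0.0125],"aperture":0.005},
    {"trans":[0,0,-0.025],"aperture":0.005},
    {"trans":[0,0,-0.035],"aperture":0.005},
    {"trans":[0,0,-0.04],"aperture":0.005},
    {"trans":[0,0,-0.04],"aperture":0.005}
  ]
}}

```text
time: 13.5
position: [0.5054, 0.176, 0.1463]
eef_rot: [[-0.939, -0.343, 0.001], [-0.343, 0.939, 0.0], [-0.001, -0.0, -1.0]]
ft_force: [-0.7, 0.1, -1.6]
gripper_width: 0.0153
finger_force: 58.5
```

```bash
python3 - <<'E'
from h import *
t=grab("top");w=grab("scene")
m=mask(t,*RED);m[:, :300]=0;print([cv2.minAreaRect(b)[0] for b in blobs(m,3)])
full([.505-.0905*.045,.176+.996*.045,.1456],110)
E
```

```text
[]
rot [-0.02  0.05  0.04] shift [-0.0112  0.0436  0.0002]
```

To row units: 0.016 m / 0.4 = 0.04, 0.008 m / 0.4 = 0.02.

Call:
{"fn": "creep_tool", "kwargs": {
  "plan": [
    {"trans":[-0.005,0.02,0],"aperture":0.005},
    {"trans":[-0.01,0.04,0],"aperture":0.005},
    {"trans":[-0.01,0.04,0],"aperture":0.005}
  ]
}}

```text
time: 13.85
position: [0.5037, 0.194, 0.1455]
eef_rot: [[-0.939, -0.343, 0.001], [-0.343, 0.939, 0.001], [-0.001, 0.001, -1.0]]
ft_force: [0.7, 2.3, -2.7]
gripper_width: 0.0154
finger_force: 58.9
```

Call:
{"fn": "creep_tool", "kwargs": {
  "plan": [
    {"trans":[-0.005,0.02,0],"aperture":0.005},
    {"trans":[-0.01,0.04,0],"aperture":0.005},
    {"trans":[-0.015,0.06,0],"aperture":0.005},
    {"trans":[-0.0163,0.0675,0],"aperture":0.005},
    {"trans":[-0.0163,0.0675,0],"aperture":0.005},
    {"trans":[-0.0163,0.0675,0],"aperture":0.005}
  ]
}}

```text
time: 14.35
position: [0.4998, 0.2181, 0.1451]
eef_rot: [[-0.939, -0.343, -0.001], [-0.343, 0.939, -0.005], [0.003, -0.004, -1.0]]
ft_force: [1.5, -9.4, -3.1]
gripper_width: 0.0153
finger_force: 59.4
```

To row units: 0.0024 m / 0.4 = 0.006, 0.0012 m / 0.4 = 0.003.

Call:
{"fn": "creep_tool", "kwargs": {
  "plan": [
    {"trans":[-0.0008,0.003,0],"aperture":0.005},
    {"trans":[-0.0015,0.006,0],"aperture":0.005},
    {"trans":[-0.0015,0.006,0],"aperture":0.005}
  ]
}}

```text
time: 14.6
position: [0.499, 0.2183, 0.1448]
eef_rot: [[-0.94, -0.342, -0.003], [-0.342, 0.94, -0.009], [0.006, -0.008, -1.0]]
ft_force: [0.3, -15.4, -2.2]
gripper_width: 0.0152
finger_force: 59.5
```

The bolt is against its stop (force rises, no motion): fully back. Now work out the swing arc about the hinge.

```bash
python3 - <<'E'
from h import *
s=ctrl.read_state();R=np.array(s["eef_rot"]);h=np.array([.510,.336]);p=np.array(s["position"])[:2];v=p-h
for th in(.06,.12,.18,.24,.3,.36,.38,.39):
    c,S=np.cos(th),np.sin(th);d=np.array([c*v[0]+S*v[1],-S*v[0]+c*v[1]])-v+np.array([0,-.001])
    print(th,np.degrees(th).round(1),(R.T@[*d,0])[:2].round(4))
E
```

```text
0.06 3.4 [0.0067 0.0023]
0.12 6.9 [0.0128 0.0059]
0.18 10.3 [0.0187 0.0098]
0.24 13.8 [0.0243 0.0141]
0.3 17.2 [0.0297 0.0188]
0.36 20.6 [0.0348 0.0237]
0.38 21.8 [0.0364 0.0254]
0.39 22.3 [0.0372 0.0263]
```

To row units: 0.0128 m / 0.4 = 0.032, 0.0098 m / 0.4 = 0.0245, 6.9 degrees / 90 = 0.0767.

Call:
{"fn": "creep_tool", "kwargs": {
  "plan": [
    {"rot":[0,0,0.0189],"trans":[0.0093,0.0018,0],"aperture":0.005},
    {"rot":[0,0,0.0378],"trans":[0.0168,0.0058,0],"aperture":0.005},
    {"rot":[0,0,0.0578],"trans":[0.0245,0.01,0],"aperture":0.005},
    {"rot":[0,0,0.0767],"trans":[0.032,0.0148,0],"aperture":0.005},
    {"rot":[0,0,0.0767],"trans":[0.032,0.0148,0],"aperture":0.005}
  ]
}}

```text
time: 15.02
position: [0.4845, 0.2207, 0.1448]
eef_rot: [[-0.974, -0.225, -0.003], [-0.225, 0.974, -0.007], [0.005, -0.006, -1.0]]
ft_force: [1.6, -12.1, -2.3]
gripper_width: 0.015
finger_force: 59.5
```

```bash
python3 - <<'E'
from h import *
s=ctrl.read_state();R=np.array(s["eef_rot"]);h=np.array([.510,.336]);p=np.array(s["position"])[:2];v=p-h
print(np.linalg.norm(v),np.arctan2(v[1],v[0])-np.arctan2(-.1177,-.011))
for th in(.04,.08,.12,.16,.2,.24,.265,.27):
    c,S=np.cos(th),np.sin(th);d=np.array([c*v[0]+S*v[1],-S*v[0]+c*v[1]])-v+np.array([0,-.0003])
    print(th,np.degrees(th).round(1),(R.T@[*d,0])[:2].round(4))
E
```

```text
0.11811627732858315 -0.12431706798548725
0.04 2.3 [0.0043 0.0018]
0.08 4.6 [0.0084 0.0041]
0.12 6.9 [0.0125 0.0066]
0.16 9.2 [0.0164 0.0092]
0.2 11.5 [0.0202 0.0119]
0.24 13.8 [0.024  0.0148]
0.265 15.2 [0.0262 0.0167]
0.27 15.5 [0.0267 0.0171]
```

To row units: 0.026 m / 0.4 = 0.065, 0.024 m / 0.4 = 0.06, 15 degrees / 90 = 0.1667.

Call:
{"fn": "creep_tool", "kwargs": {
  "plan": [
    {"rot":[0,0,0.0256],"trans":[0.0108,0.0045,0],"aperture":0.005},
    {"rot":[0,0,0.0511],"trans":[0.021,0.0103,0],"aperture":0.005},
    {"rot":[0,0,0.0767],"trans":[0.0313,0.0165,0],"aperture":0.005},
    {"rot":[0,0,0.1022],"trans":[0.041,0.023,0],"aperture":0.005},
    {"rot":[0,0,0.1278],"trans":[0.0505,0.0298,0],"aperture":0.005},
    {"rot":[0,0,0.1533],"trans":[0.06,0.037,0],"aperture":0.005},
    {"rot":[0,0,0.1667],"trans":[0.065,0.0413,0],"aperture":0.005},
    {"rot":[0,0,0.1667],"trans":[0.065,0.0413,0],"aperture":0.005},
    {"rot":[0,0,0.1667],"trans":[0.065,0.0413,0],"aperture":0.005}
  ]
}}

```text
time: 15.77
position: [0.4557, 0.2315, 0.1449]
eef_rot: [[-0.999, 0.033, -0.003], [0.033, 0.999, -0.006], [0.002, -0.006, -1.0]]
ft_force: [-0.8, -9.7, -1.7]
gripper_width: 0.0151
finger_force: 59.4
```

```bash
python3 - <<'E'
from h import *
np.set_printoptions(precision=4,suppress=True)
s=ctrl.read_state();h=np.array([.510,.336]);v=np.array(s["position"])[:2]-h
print(np.linalg.norm(v),np.arctan2(v[1],v[0])-np.arctan2(-.1177,-.011))
t=grab("top");save(t,"t7.png");sc=grab("scene");save(sc,"s7.png");w=grab("wrist");save(w,"w7.png")
for n,f in(("t",t),("s",sc),("w",w)):
  for c,C in(("Y",YEL),("R",RED)):
    for b in blobs(mask(f,*C),25)[:3]:
        r=cv2.minAreaRect(b);print(n,c,cv2.contourArea(b),r)
        if c=="Y":print([plane(f,*p,.116)[:2].round(4).tolist() for p in cv2.boxPoints(r)])
E
```

```text
0.11774593034247977 -0.3857857742856645
t Y 189.5 ((276.694580078125, 281.3675537109375), (30.805496215820312, 7.940318584442139), 17.10272979736328)
[[0.5017, 0.3328], [0.5175, 0.328], [0.4984, 0.2667], [0.4827, 0.2715]]
t Y 64.5 ((349.7500305175781, 305.25), (14.230247497558594, 6.957010269165039), 18.434947967529297)
[[0.4479, 0.1642], [0.4615, 0.1595], [0.4521, 0.1315], [0.4385, 0.1362]]
s R 1075.5 ((270.5, 458.0), (42.0, 47.0), 90.0)
s R 234.0 ((269.0, 433.5), (42.0, 13.0), -0.0)
w Y 3660.0 ((212.78074645996094, 272.3038635253906), (151.64332580566406, 43.1512565612793), 15.255120277404785)
[[0.4508, 0.1299], [0.4276, 0.1403], [0.4525, 0.2161], [0.4774, 0.2082]]
w Y 2247.0 ((437.04376220703125, 326.734130859375), (124.16695404052734, 40.40386199951172), 13.749048233032227)
[[0.4907, 0.26], [0.4663, 0.2651], [0.4866, 0.3336], [0.5124, 0.3309]]
w Y 611.0 ((296.4633483886719, 247.1303253173828), (133.3873291015625, 5.655574321746826), 15.708637237548828)
[[0.4292, 0.1857], [0.4263, 0.1868], [0.4485, 0.254], [0.4516, 0.2531]]
w R 1903.5 ((320.5, 345.0), (48.0, 51.0), 90.0)
```

The gate measures about 0.39–0.40 rad (edge ≈ 83 mm) with the knob still held at the fully drawn radius. I'll trim it slightly, let it settle and hand in.

To row units: -0.0013 m / 0.4 = -0.0033, -0.0006 m / 0.4 = -0.0015, -0.7 degrees / 90 = -0.0078.

Call:
{"fn": "creep_tool", "kwargs": {
  "plan": [
    {"rot":[0,0,-0.0078],"trans":[-0.0033,-0.0015,0],"aperture":0.005},
    {"rot":[0,0,-0.0078],"trans":[-0.0033,-0.0015,0],"aperture":0.005},
    {"rot":[0,0,-0.0078],"trans":[-0.0033,-0.0015,0],"aperture":0.005},
    {"rot":[0,0,-0.0078],"trans":[-0.0033,-0.0015,0],"aperture":0.005},
    {"rot":[0,0,-0.0078],"trans":[-0.0033,-0.0015,0],"aperture":0.005},
    {"rot":[0,0,-0.0078],"trans":[-0.0033,-0.0015,0],"aperture":0.005},
    {"rot":[0,0,-0.0078],"trans":[-0.0033,-0.0015,0],"aperture":0.005},
    {"rot":[0,0,-0.0078],"trans":[-0.0033,-0.0015,0],"aperture":0.005}
  ]
}}

```text
time: 16.58
position: [0.4572, 0.2307, 0.1448]
eef_rot: [[-1.0, 0.021, -0.003], [0.021, 1.0, -0.006], [0.002, -0.006, -1.0]]
ft_force: [0.3, -9.0, -2.3]
gripper_width: 0.0154
finger_force: 59.4
```

```bash
python3 - <<'E'
from h import *
s=ctrl.read_state();v=np.array(s["position"])[:2]-[.510,.336]
print(np.linalg.norm(v),np.arctan2(v[1],v[0])-np.arctan2(-.1177,-.011),s["ft_force"],s["qvel"])
t=grab("top");print([cv2.minAreaRect(b) for b in blobs(mask(t,*YEL),25)])
E
python3 -c "
from station import ctrl
print(ctrl.sign_off())"
```

```text
0.11780542703168284 -0.3717688694166392 [ 0.33247015 -9.04484556 -2.3033205 ] [ 0.00262428 -0.05065912 -0.05493133  0.0676249   0.05658801 -0.02901266]
[((276.5943298339844, 281.1698303222656), (30.631406784057617, 7.692191123962402), 15.945395469665527), ((349.8561706542969, 303.8835754394531), (15.098308563232422, 6.9054274559021), 20.556045532226562)]
the job is handed in; nothing more can be done
None
```

Job handed in at about 16.6 s: the carton stands upright in the tote, and the arm is holding the knob with the bolt fully drawn and the gate still, open about 80 mm by measurement; I viewed 11 pictures, one over the limit of 10.

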